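# Bring the bench magnifier over the watch movement in its tray

### The arm

A 6-joint arm with a two-finger parallel gripper is mounted at the origin on the work surface. World frame = base frame: x ahead of the robot, y to its left, z up, the work surface at z = 0. Lengths are in m, angles in rad, forces in N, time in s.
With the tool pointing down it reaches from about 0.25 to 0.725 m from the base axis. Payload 4 kg.
Tool frame: the origin (TCP) lies midway between the tips of the shut fingers; the grasp point (between the pads) lies 19 mm behind it; z points along the fingers, x is the direction in which the jaws open and shut, and the axes are right-handed (so a half turn about z gives the same grasp; the last joint's range is limited). The gripper opens to 85 mm and grips with 20 to 120 N. Pads are 22 mm wide; open, the fingers measure 114 mm over their backs; the gripper's body (76 mm by 85 mm) begins 54 mm behind the grasp point. The pads swing forward as they close: fully open they stand 13 mm farther back than shut.
Start: joints at [1.3, 0.241, 0.005, 1.335, 0, 1.571], TCP at [0.134, 0.482, 0.205] pointing down, gripper open.
Joint ranges: [-2.72, 2.72], [-1.05, 1.87], [-1.09, 1.28], [-1.99, 2.15], [-1.42, 1.44], [-3.14, 3.14]. Speed limits (rad/s): [2.79, 2.79, 3.14, 3.14, 3.14, 3.14].

### API

Orientations are given as a unit quaternion [x, y, z, w].
In Python, from workcell import bot, vision, ticket gives the robot as it stands.
- The arm moves only by the tool play_rows, never from a script. Its argument "deltas" is one flat list of numbers, 5 for each row, row after row: the opening, from 0 (shut) to 1 (fully open), then the shift along the tool's x, y, z in units of 60 mm (1.0 is 60 mm), then the turn about the tool's z in degrees. A call has 1 to 12 rows; each row shifts and turns the pose as measured when the row begins, along the tool's axes as they then stand; what a row does not reach is not made up. A row lasts 1/8 s, in which the tool goes at most 62.5 mm and 10.7 degrees, less where a joint would pass 70% of its speed; a pose out of reach is approached as far as the arm can. A call is refused whole if a number of a shift passes 1 or a number of a turn 10.7, either way. A call with a gripper value outside its range is refused whole. The fingers move at their own pace and stop on an object; the grip force is fixed at half the most. Time passes only in rows, so rows that do not move let the fingers close. It gives the time, the measured TCP pose, the force and the opening at its end, in the units of the state.
- bot.get_obs(): the state, without advancing time (a new reading comes with each control period).
- vision.camera(name): name is "side" or "top"; returns a dict with "color" (480x640x3 uint8, blue, green, red), "intrinsics" (3x3 intrinsics, pixels), "k1" (the pictures are not rectified: a ray, as slopes to the right and down, at radius r is drawn at 1 + k1 r^2 times it, then the intrinsics apply), "rvec" (rotation vector, rad) and "tvec" (3), from world to camera coordinates, as OpenCV has them. Camera axes: x right, y down, z forward; pixel columns grow to the right and rows downward; lengths in m; the calibration is good to about 2 mm. A picture is of the moment at which its call begins. There is no depth.
- ticket.job_done(): hands the job in, once; it reports no verdict.
The state is a dict: "clock": time; "joint_pos": joint angles; "joint_vel": joint speeds; "tau": joint torques, N m; "eef_pos": TCP position; "tool_rot": TCP orientation; "ft_force": force on the tool from outside, world axes, zero at the start; "ft_torque": the same for the moment, N m; "grip_width": finger opening in m.
Only numpy, scipy, OpenCV 4.12 (cv2) and the standard library are available. Lean on these libraries where they do the work, as an engineer would, in place of code of your own. Each camera call takes 0.05 s, during which the arm holds its last target. There are 200 camera calls.

### The job

I want to look over the watch movement without lifting it out: pull the service tray (the cabinet's top drawer) out to its stop, then take the bench magnifier by its grip, squeeze in the blue lock button and draw the telescoping arm out until the red ring on its scale, the 120 mm mark, is at the mouth of the sleeve. The arm springs home if it is let go, so finish still holding the grip there, still, with the button squeezed in. Do not disturb the dome, jar, anvil and dish that stand about.

Things in the scene. Friction and masses are not known exactly. Their poses are not given: they have to be found in the camera images.
- cabinet: fixed bench cabinet of brown wood, 200 deep (x) x 220 wide (y) x 105 mm high; origin at the centre of its underside; its drawer front faces its own -x. The top drawer is the service tray, the drawer below (small brass knob) is not used
- tray (a joint): how far the service tray is drawn out of the cabinet, m: 0 shut, 0.110 at its stop; it slides along the cabinet's -x, may start a little ajar, stays where it is left, needs about 2 N
- tray_handle (a point): centre of the tray's brass bar handle, moves with the tray: round bar 11 mm thick, 90 mm long, along the cabinet's y, 35 mm in front of the drawer front (30 mm clear gap behind the bar), 23 mm below the cabinet top, about 82 mm above the bench; axes as the cabinet's. Behind the front, the open tray is 30 mm deep with its rim 86 mm above the bench
- movement (a point): top of the brass watch movement (31 mm across) in its steel holder fixed in the middle of the tray; moves with the tray; axes as the cabinet's
- stand: fixed bench magnifier to the cabinet's left, a little in front of its face: grey base plate 110 x 130 x 16 mm, steel post, and on it a level aluminium sleeve (23 mm thick, 180 mm long, axis 190 mm above the bench) that points along the stand's -y, over to the tray; origin at the centre of the base's underside, under the post. Top of the clamp block on the post: 206 mm above the bench
- boom (a joint): how far the magnifier's arm is drawn out of the sleeve along the stand's -y, m: 0 parked, 0.150 at the end. The steel arm has black rings every 10 mm and a wide red ring at 120 mm, which is at the sleeve's mouth when this reads 0.120 (hidden till then). A spring pulls it home with 4 N parked, 5.6 N at 120 mm. Parked, it is latched (2 mm of play at most) until the lock button is squeezed in
- grip (a point): centre of the black grip block on the arm, 190 mm above the bench, moves with the arm; axes as the stand's. Block 34 x 34 x 36 mm high, free above, below and on both x sides. The lock button stands out of its -x face: 41 mm over both along x, 36 when squeezed. Lens rim begins 28 mm away towards -y, the sleeve's mouth 28 mm towards +y when parked; nothing near it is higher than the block
- button (a point): middle of the outer face of the blue lock button on the grip's -x face, 18 mm (y) x 22 mm (z), 7 mm proud of the block, moves with it; axes as the stand's
- lock (a joint): how far the lock button is pressed into the grip (towards the stand's +x), m: 0 out, 0.005 fully in; spring of about 1 N at the start, 3 N fully in. Pinching the grip across x presses it. The parked arm's latch is free above 0.0032: keep it squeezed while the arm starts to move; if let go, the arm runs home and latches again
- lens (a point): centre of the round magnifying lens at the arm's end, 68 mm over its black rim, 12 mm thick, lying level; 62 mm from the grip point towards the stand's -y
- sleeve_mouth (a point): centre of the mouth of the fixed sleeve, out of which the arm slides; axes as the stand's
- dome: loose glass dome with knob on a dark wooden foot, 92 mm across, 101 mm high, on the rear half of the cabinet's top; origin at the centre of its underside. Leave alone
- oil_jar: loose small amber oil jar with red cap, 32 mm across, 36 mm high, on the rear half of the cabinet's top; origin at the centre of its underside. Leave alone
- block_anvil: loose round steel bench anvil, 54 mm across, 26 mm high, on the bench in front of the magnifier; origin at the centre of its underside. Leave alone
- parts_dish: loose white ceramic parts dish, 70 mm across, 22 mm high, on the bench in front of the magnifier; origin at the centre of its underside. Leave alone

How it is judged:
By the outcome, as a careful person would: the job done as asked, in the order asked, and still so for the second after the job is handed in, while the arm keeps its last pose, push and grip.
It also fails if it takes over 48 s, if anything falls off the work surface, if the arm or the gripper's body presses on something with over 40 N, if the wrist force passes 120 N, or if a joint passes its speed limit or range.

## Working session

There is one attempt and no reset: what is moved stays moved. The work goes in short steps, Python scripts to look and compute and a tool call to move; the robot and the scene stay as the last step left them, time stands still between calls to the robot, and variables do not carry over. Pictures are saved under pics/ and viewed, about 8 in all and at most 12, crops included, and the job is handed in when it is done.

Besides the shell and the picture viewer there is one more tool, called after "Call:" as name(argument=value, ...), one argument or row to a line, values as JSON. play_rows: Moves the arm, as the interface text tells. Its arguments: {"type":"object","properties":{"deltas":{"type":"array"}},"required":["deltas"]}

```bash
mkdir -p pics
cat > h.py <<'E'
import numpy as np, cv2
from workcell import bot, vision, ticket
from scipy.spatial.transform import Rotation as R
def cam(n):
    c=vision.camera(n); c['R']=cv2.Rodrigues(np.array(c['rvec'],float))[0]; c['t']=np.array(c['tvec'],float).ravel(); c['K']=np.array(c['intrinsics'],float); return c
def proj(c,P):
    p=c['R']@np.array(P,float)+c['t']; s=p[:2]/p[2]; s=s*(1+c['k1']*(s@s)); return (c['K']@[*s,1])[:2]
def ray(c,u,v):
    d=np.linalg.inv(c['K'])@[u,v,1]; s=d[:2].copy()
    for _ in range(20): s=d[:2]/(1+c['k1']*(s@s))
    return -c['R'].T@c['t'], c['R'].T@np.array([*s,1])
def atz(c,u,v,z):
    o,d=ray(c,u,v); return o+d*(z-o[2])/d[2]
def tri(c1,p1,c2,p2):
    A=[];b=[]
    for c,p in((c1,p1),(c2,p2)):
        o,d=ray(c,*p); d/=np.linalg.norm(d); M=np.eye(3)-np.outer(d,d); A.append(M); b.append(M@o)
    return np.linalg.lstsq(np.vstack(A),np.hstack(b),rcond=None)[0]
E
python3 - <<'E'
from h import *
for n in('top','side'):
    c=cam(n); cv2.imwrite(f'pics/{n}0.png',c['color']); print(n,-c['R'].T@c['t'],c['R'][2],c['K'][0,0],c['k1'])
o=bot.get_obs();print(o)
E
```

```text
top [0.43248959 0.07610988 1.15469222] [ 0.14741794 -0.02409167 -0.98878084] 487.2640026068203 -0.10785674001861331
side [ 0.43477252 -0.61812519  0.63771089] [ 0.15937897  0.77746897 -0.6083916 ] 476.818205173062 0.03491670373774835
{'clock': 0.1, 'joint_pos': array([1.29999632e+00, 2.41372133e-01, 3.83709919e-03, 1.33521169e+00,
       1.18227613e-05, 1.57077491e+00]), 'joint_vel': array([ 0.00028834, -0.00194314,  0.00445045, -0.00133636,  0.00075242,
        0.00138135]), 'tau': array([ 7.18717201e-04, -3.73136544e+01,  2.53010255e+01,  1.08736666e-02,
        4.29325542e-05,  7.70455188e-06]), 'eef_pos': array([0.13357799, 0.48116933, 0.20387647]), 'tool_rot': array([ 7.96078055e-01,  6.05193176e-01, -7.79924538e-04,  5.85461118e-04]), 'ft_force': array([-0.09182968, -0.82080246, -0.07128301]), 'ft_torque': array([-0.02444542,  0.01935812,  0.00354017]), 'grip_width': 0.08564637816030911}
```

View pics/top0.png

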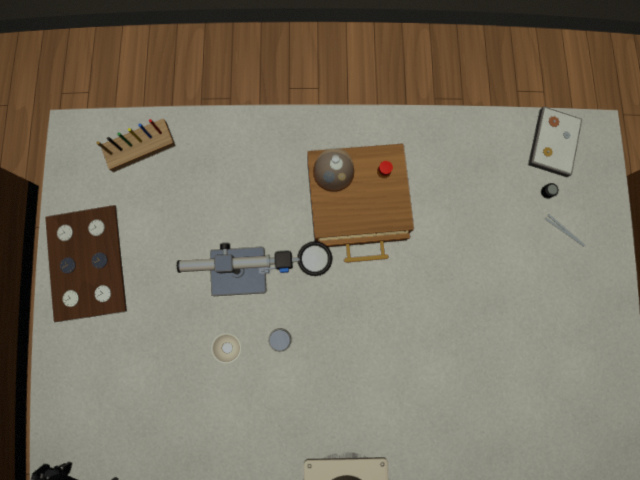

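View pics/side0.png

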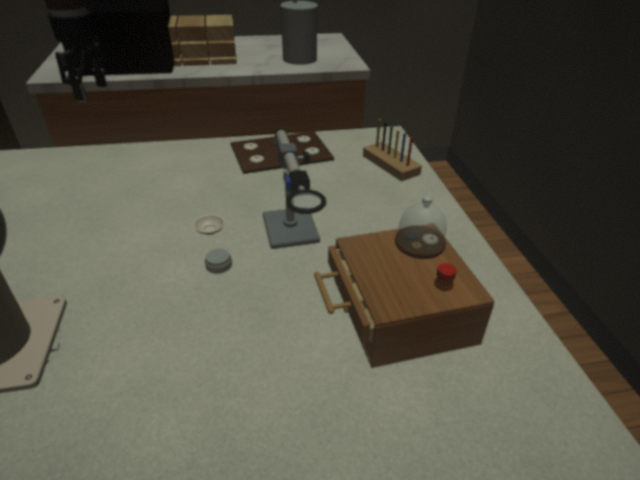

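The top view has the handle bar at about (366,258), grip (283,260), lens (315,258), anvil (280,340) and dish (227,348). Next I'll look at an enlarged crop.

Run:
```python
import cv2
a=cv2.imread('pics/top0.png')[135:310,200:430]; cv2.imwrite('pics/topc.png',cv2.convertScaleAbs(cv2.resize(a,None,fx=3.4,fy=3.4,interpolation=cv2.INTER_CUBIC),alpha=1.4))
a=cv2.imread('pics/side0.png')[120:360,260:500]; cv2.imwrite('pics/sidec.png',cv2.convertScaleAbs(cv2.resize(a,None,fx=2.5,fy=2.5,interpolation=cv2.INTER_CUBIC),alpha=1.4))
```

```text
(no output)
```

View pics/topc.png

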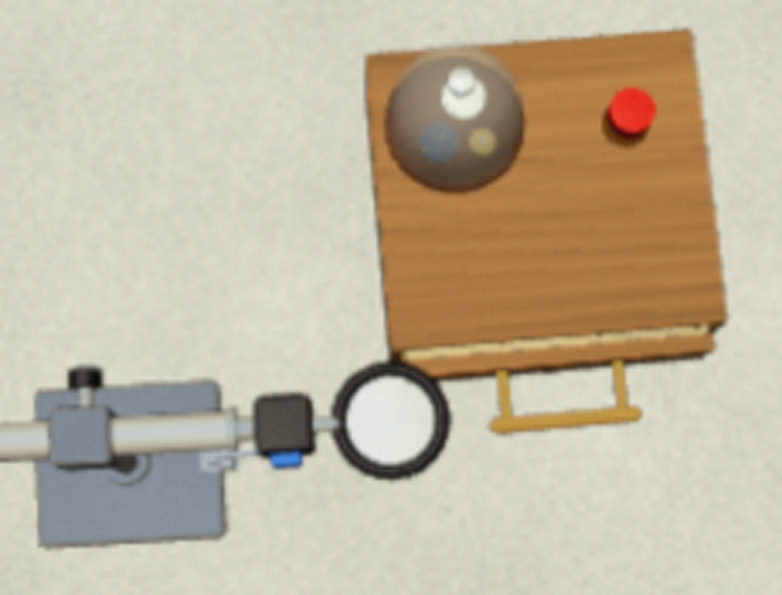

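View pics/sidec.png

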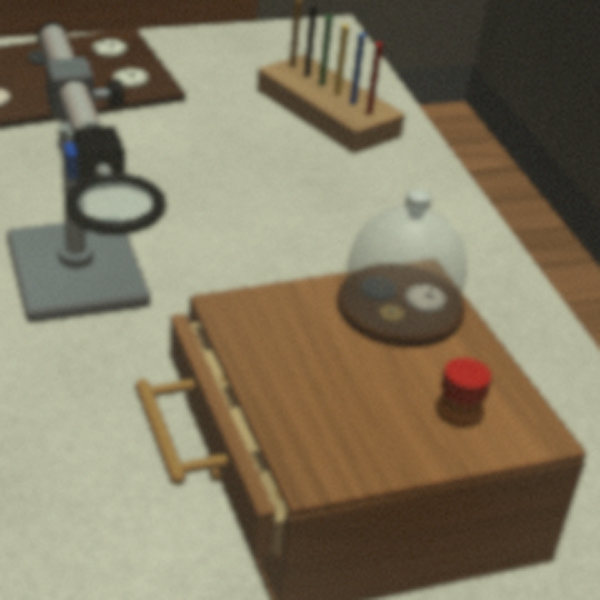

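The crop shows cabinet-top corners at (366,55), (690,30) and (726,322), bar ends at (490,426) and (640,413), grip top around (284,424), button (286,460), and lens (391,421). The tray is slightly ajar.

Run:
```python
from h import *
c=cam('top'); s=cam('side')
f=lambda u,v:(200+u/3.4,135+v/3.4)
g=lambda u,v:(260+u/2.5,120+v/2.5)
def P(n,u,v,z): print(n,atz(c,*f(u,v),z).round(4))
P('cab BL',366,55,.105);P('cab BR',690,30,.105);P('cab FR',726,322,.105);P('cab FL',393,352,.105)
P('barL',490,426,.082);P('barR',640,413,.082)
P('frontR',714,350,.1);P('frontL',405,378,.1)
P('gripTL',257,396,.208);P('gripBR',313,452,.208);P('gripTR',312,394,.208);P('gripBL',257,455,.208)
P('lens',391,421,.196);P('button',286,460,.19);P('mouth',238,428,.19)
P('baseBL',38,545,.016);P('baseBR',225,535,.016);P('baseTR',218,381,.016)
print('anvil',atz(c,280,340,.026),'dish',atz(c,227,348,.022))
print('tri bar L,R',tri(c,f(490,426),s,g(143,385)),tri(c,f(640,413),s,g(178,475)))
print('tri lens',tri(c,f(391,421),s,g(115,203)))
print('tri button',tri(c,f(286,460),s,g(70,160)))
```

```text
cab BL [0.7882 0.08   0.105 ]
cab BR [ 0.8056 -0.1363  0.105 ]
cab FR [ 0.6078 -0.152   0.105 ]
cab FL [0.5897 0.0639 0.105 ]
barL [0.5439 0.0008 0.082 ]
barR [ 0.5516 -0.0977  0.082 ]
frontR [ 0.5902 -0.1445  0.1   ]
frontL [0.5735 0.0562 0.1   ]
gripTL [0.5493 0.1435 0.208 ]
gripBR [0.5167 0.1114 0.208 ]
gripTR [0.5502 0.1119 0.208 ]
gripBL [0.5153 0.1434 0.208 ]
lens [0.5355 0.0664 0.196 ]
button [0.5138 0.1278 0.19  ]
mouth [0.5327 0.1558 0.19  ]
baseBL [0.4712 0.3071 0.016 ]
baseBR [0.4773 0.1789 0.016 ]
baseTR [0.5836 0.1842 0.016 ]
anvil [0.36821363 0.14624387 0.026     ] dish [0.35056806 0.26782483 0.022     ]
tri bar L,R [5.45816702e-01 3.80511834e-04 7.72638500e-02] [ 0.55190815 -0.09721549  0.08574703]
tri lens [0.53736289 0.06628785 0.18827891]
tri button [0.51445268 0.12785768 0.18835205]
```

```bash
cat >> h.py <<'E'
def state():
    o=bot.get_obs(); r=R.from_quat(o['tool_rot']); x=r.as_matrix()[:,0]
    return o, np.array(o['eef_pos']), np.degrees(np.arctan2(x[1],x[0])), r
def plan(wps):
    "wps: (pos, yaw deg, opening, rows); prints rows in tool axes/units"
    o,p,y,r=state(); print('t',o['clock'],p.round(4),'yaw',round(y,1),'F',o['ft_force'].round(1),'w',o['grip_width'].round(4),'tilt',r.as_matrix()[:,2].round(3))
    for P,Y,op,n in wps:
        P=np.array(P)
        for k in range(n):
            a=np.radians(y); d=(P-p)/(n-k); dy=(Y-y)/(n-k)
            X=np.array([np.cos(a),np.sin(a),0]); T=np.array([np.sin(a),-np.cos(a),0])
            print([op,*(np.array([d@X,d@T,-d[2]])/.06).round(2),round(-dy,1)]); p=p+d; y=y+dy
E
python3 - <<'E'
from h import *
plan([((.35,.1,.26),5,1,9),((.548,-.06,.26),4.5,.33,6)])
E
```

```text
Traceback (most recent call last):
  File "h.py", line 24, in plan
    o,p,y,r=state(); print('t',o['clock'],p.round(4),'yaw',round(y,1),'F',o['ft_force'].round(1),'w',o['grip_width'].round(4),'tilt',r.as_matrix()[:,2].round(3))
                                                                                                     ^^^^^^^^^^^^^^^^^^^^^
AttributeError: 'float' object has no attribute 'round'
```

```bash
sed -i "s/o\['grip_width'\].round(4)/round(o['grip_width'],4)/" h.py
python3 - <<'E'
from h import *
plan([((.35,.1,.26),5,1,9),((.548,-.06,.26),4.5,.33,6)])
E
```

```text
t 0.2 [0.1336 0.4814 0.2041] yaw 74.5 F [-0.6  0.6  0.3] w 0.0851 tilt [-0.    -0.001 -1.   ]
[1, np.float64(-0.57), np.float64(0.57), np.float64(-0.1), np.float64(7.7)]
[1, np.float64(-0.49), np.float64(0.65), np.float64(-0.1), np.float64(7.7)]
[1, np.float64(-0.4), np.float64(0.71), np.float64(-0.1), np.float64(7.7)]
[1, np.float64(-0.3), np.float64(0.75), np.float64(-0.1), np.float64(7.7)]
[1, np.float64(-0.2), np.float64(0.79), np.float64(-0.1), np.float64(7.7)]
[1, np.float64(-0.09), np.float64(0.81), np.float64(-0.1), np.float64(7.7)]
[1, np.float64(0.02), np.float64(0.81), np.float64(-0.1), np.float64(7.7)]
[1, np.float64(0.13), np.float64(0.8), np.float64(-0.1), np.float64(7.7)]
[1, np.float64(0.24), np.float64(0.78), np.float64(-0.1), np.float64(7.7)]
[0.33, np.float64(0.51), np.float64(0.49), np.float64(-0.0), np.float64(0.1)]
[0.33, np.float64(0.51), np.float64(0.49), np.float64(-0.0), np.float64(0.1)]
[0.33, np.float64(0.51), np.float64(0.49), np.float64(-0.0), np.float64(0.1)]
[0.33, np.float64(0.51), np.float64(0.49), np.float64(-0.0), np.float64(0.1)]
[0.33, np.float64(0.51), np.float64(0.49), np.float64(-0.0), np.float64(0.1)]
[0.33, np.float64(0.51), np.float64(0.49), np.float64(-0.0), np.float64(0.1)]
```

Call:
play_rows(
  deltas=[1, -0.57, 0.57, -0.1, 7.7, 1, -0.49, 0.65, -0.1, 7.7, 1, -0.4, 0.71, -0.1, 7.7, 1, -0.3, 0.75, -0.1, 7.7, 1, -0.2, 0.79, -0.1, 7.7, 1, -0.09, 0.81, -0.1, 7.7, 1, 0.02, 0.81, -0.1, 7.7, 1, 0.13, 0.8, -0.1, 7.7, 1, 0.24, 0.78, -0.1, 7.7, 0.33, 0, 0, 0, 0],
)

```text
clock: 1.45
eef_pos: [0.3505, 0.0854, 0.2591]
tool_rot: [1.0, 0.026, 0.001, 0.002]
ft_force: [0.2, 0.2, -0.8]
grip_width: 0.0692
```

Run:
```python
from h import *
plan([((.548,-.06,.26),4.5,.33,8)])
```

```text
t 1.45 [0.3505 0.0854 0.2591] yaw 3.0 F [ 0.2  0.2 -0.8] w 0.0692 tilt [ 0.003 -0.003 -1.   ]
[0.33, np.float64(0.4), np.float64(0.32), np.float64(-0.0), np.float64(-0.2)]
[0.33, np.float64(0.39), np.float64(0.33), np.float64(-0.0), np.float64(-0.2)]
[0.33, np.float64(0.39), np.float64(0.33), np.float64(-0.0), np.float64(-0.2)]
[0.33, np.float64(0.39), np.float64(0.33), np.float64(-0.0), np.float64(-0.2)]
[0.33, np.float64(0.39), np.float64(0.33), np.float64(-0.0), np.float64(-0.2)]
[0.33, np.float64(0.39), np.float64(0.33), np.float64(-0.0), np.float64(-0.2)]
[0.33, np.float64(0.39), np.float64(0.33), np.float64(-0.0), np.float64(-0.2)]
[0.33, np.float64(0.39), np.float64(0.33), np.float64(-0.0), np.float64(-0.2)]
```

Good tracking. Next I move over the bar.

Call:
play_rows(
  deltas=[0.33, 0.2, 0.33, 0, -0.2, 0.33, 0.4, 0.33, 0, -0.2, 0.33, 0.4, 0.33, 0, -0.2, 0.33, 0.4, 0.33, 0, -0.2, 0.33, 0.4, 0.33, 0, -0.2, 0.33, 0.4, 0.33, 0, -0.2, 0.33, 0.4, 0.33, 0, -0.2, 0.33, 0.4, 0.1, 0.2, 0, 0.33, 0.15, 0, 0.3, 0, 0.33, 0, 0, 0, 0],
)

```text
clock: 2.7
eef_pos: [0.5505, -0.0375, 0.2243]
tool_rot: [0.999, 0.049, -0.003, -0.001]
ft_force: [0.4, -0.4, 0.2]
grip_width: 0.028
```

Run:
```python
from h import *
plan([((.5475,-.06,.16),4.5,.33,2)])
for n in ('top','side'):
    c=cam(n); u,v=proj(c,(.5475,-.06,.1)); u,v=int(u),int(v)
    a=c['color'][max(v-75,0):v+75,u-100:u+100]; print(n,u-100,v-75); cv2.imwrite(f'pics/{n}1.png',cv2.convertScaleAbs(cv2.resize(a,None,fx=3,fy=3,interpolation=cv2.INTER_CUBIC),alpha=1.4))
im=[cv2.imread(f'pics/{n}1.png') for n in('top','side')]
cv2.imwrite('pics/both1.png',cv2.resize(np.vstack([i[:450,:600] for i in im]),None,fx=.65,fy=.65))
```

```text
t 2.7 [ 0.5505 -0.0375  0.2243] yaw 5.7 F [ 0.4 -0.4  0.2] w 0.028 tilt [-0.006  0.003 -1.   ]
[0.33, np.float64(-0.04), np.float64(0.18), np.float64(0.54), np.float64(0.6)]
[0.33, np.float64(-0.04), np.float64(0.18), np.float64(0.54), np.float64(0.6)]
top 272 182
side 223 212
```

View pics/both1.png

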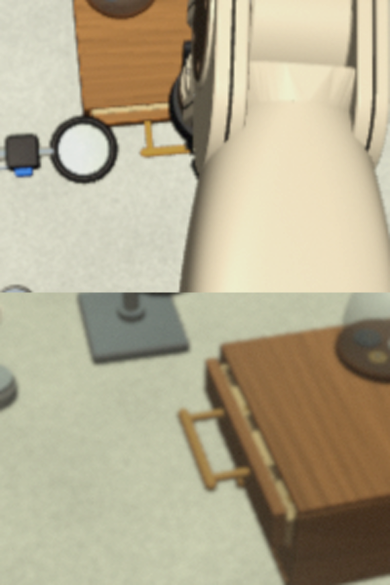

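The arm covers the bar in the top view; the side view shows it clear. Descending, correcting y by about -20 mm.

Call:
play_rows(
  deltas=[0.33, -0.01, 0.2, 0.4, 0.6, 0.33, 0, 0.17, 0.4, 0.4, 0.33, 0, 0, 0.4, 0, 0.33, 0, 0, 0.3, 0, 0.33, 0, 0, 0.0, 0],
)

```text
clock: 3.42
eef_pos: [0.5515, -0.0583, 0.1406]
tool_rot: [0.999, 0.042, 0.003, -0.001]
ft_force: [-0.8, 0.2, -0.1]
grip_width: 0.0283
```

Run:
```python
from h import *
plan([((.5487,-.06,.065),4.5,.33,4)])
c=cam('side'); u,v=map(int,proj(c,(.55,-.06,.1)))
cv2.imwrite('pics/side2.png',cv2.convertScaleAbs(cv2.resize(c['color'][v-70:v+50,u-80:u+80],None,fx=4.5,fy=4.5,interpolation=cv2.INTER_CUBIC),alpha=1.4))
```

```text
t 3.425 [ 0.5515 -0.0583  0.1406] yaw 4.8 F [-0.8  0.2 -0.1] w 0.0283 tilt [ 0.006  0.002 -1.   ]
[0.33, np.float64(-0.01), np.float64(0.01), np.float64(0.31), np.float64(0.1)]
[0.33, np.float64(-0.01), np.float64(0.01), np.float64(0.31), np.float64(0.1)]
[0.33, np.float64(-0.01), np.float64(0.01), np.float64(0.31), np.float64(0.1)]
[0.33, np.float64(-0.01), np.float64(0.01), np.float64(0.31), np.float64(0.1)]
```

View pics/side2.png

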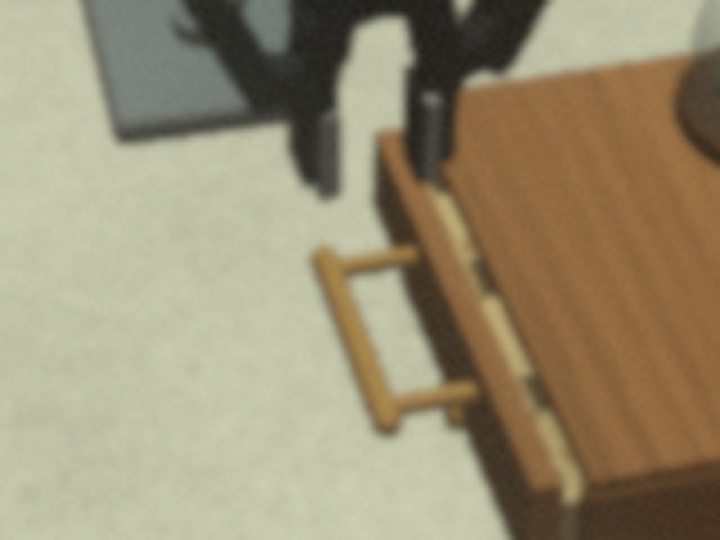

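The fingers straddle the bar's line (bar runs (320,255)–(388,420)). Going down in small steps.

Call:
play_rows(
  deltas=[0.33, -0.05, 0.01, 0.33, 0.1, 0.33, 0, 0.01, 0.33, 0, 0.33, 0, 0, 0.33, 0, 0.33, 0, 0, 0.2, 0, 0.33, 0, 0, 0, 0],
)

```text
clock: 4.1
eef_pos: [0.5554, -0.0594, 0.0777]
tool_rot: [0.999, 0.042, 0.012, 0.001]
ft_force: [0.6, -0.1, -0.3]
grip_width: 0.0283
```

Run:
```python
from h import *
plan([((.5487,-.06,.065),4.5,.33,1)])
```

```text
t 4.1 [ 0.5554 -0.0594  0.0777] yaw 4.8 F [ 0.6 -0.1 -0.3] w 0.0283 tilt [ 0.023 -0.    -1.   ]
[0.33, np.float64(-0.11), np.float64(0.0), np.float64(0.21), np.float64(0.3)]
```

Call:
play_rows(
  deltas=[0.33, -0.1, 0, 0.12, 0.3, 0.33, -0.02, 0, 0.1, 0, 0.33, 0, 0, 0, 0],
)

```text
clock: 4.47
eef_pos: [0.5494, -0.0601, 0.0657]
tool_rot: [0.999, 0.039, 0.013, 0.001]
ft_force: [-0.5, 0.1, -0.5]
grip_width: 0.0284
```

Run:
```python
from h import *
plan([((.5487,-.06,.065),4.5,.33,1)])
```

```text
t 4.475 [ 0.5494 -0.0601  0.0657] yaw 4.5 F [-0.5  0.1 -0.5] w 0.0284 tilt [ 0.027 -0.001 -1.   ]
[0.33, np.float64(-0.01), np.float64(-0.0), np.float64(0.01), np.float64(-0.0)]
```

Call:
play_rows(
  deltas=[0, 0, 0, 0, 0, 0, 0, 0, 0, 0, 0, 0, 0, 0, 0, 0, -0.2, 0, 0, 0, 0, -0.2, 0, 0, 0, 0, -0.2, 0, 0, 0],
)

```text
clock: 5.22
eef_pos: [0.512, -0.0631, 0.0651]
tool_rot: [0.999, 0.039, 0.014, 0.001]
ft_force: [0.3, 0.5, 0.7]
grip_width: -0.0001
```

The fingers shut on nothing. I'll look before moving.

Run:
```python
from h import *
c=cam('side'); u,v=map(int,proj(c,(.53,-.06,.09))); print(u-80,v-70)
print(proj(c,(.512,-.0631,.0651)))
cv2.imwrite('pics/side3.png',cv2.convertScaleAbs(cv2.resize(c['color'][v-70:v+60,u-80:u+80],None,fx=4.5,fy=4.5,interpolation=cv2.INTER_CUBIC),alpha=1.4))
```

```text
233 223
[302.85548144 307.04800448]
```

View pics/side3.png

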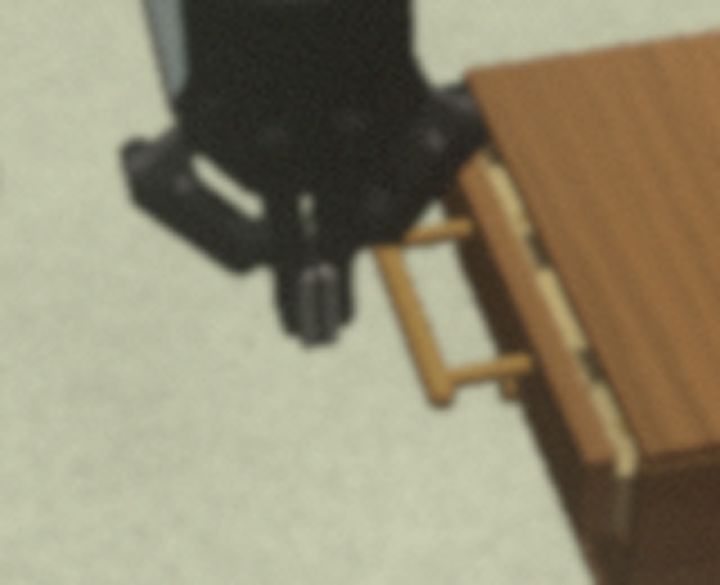

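Run:
```python
from h import *
c=cam('side'); t=cam('top')
u,v=map(int,proj(c,(.55,-.06,.1)));a=np.array([u-80,v-70])
print('side2 tip',(proj(c,(.5515,-.0583,.1406))-a)*4.5, 'seen mid 375,190')
b=np.array([233,223])
for P in((.5439,.0008,.082),(.5516,-.0977,.082),(.5897,.0639,.105),(.512,-.0631,.0651),(.512,-.0631,.0751),(.512,-.0631,.0841)): print(P,(proj(c,P)-b)*4.5)
print(bot.get_obs()['eef_pos'],bot.get_obs()['joint_pos'])
```

```text
side2 tip [366.91266408 230.26510856] seen mid 375,190
(0.5439, 0.0008, 0.082) [370.43437427 220.73567869]
(0.5516, -0.0977, 0.082) [438.95934619 400.33036605]
(0.5897, 0.0639, 0.105) [454.76553784  65.31875718]
(0.512, -0.0631, 0.0651) [314.34966648 378.21602018]
(0.512, -0.0631, 0.0751) [314.05003208 358.89557335]
(0.512, -0.0631, 0.0841) [313.77589887 341.25393371]
[ 0.51231289 -0.0631615   0.06523559] [-0.12436955  0.3556028  -0.22067106  0.96695134  0.00266085  1.36815462]
```

Projected against the picture, the real fingertips sit about 19 mm higher than the reported TCP, so the fingers closed over the top of the bar. I'll go back and descend about 20 mm lower.

Call:
play_rows(
  deltas=[0.3, -0.1, 0, -0.5, 0, 0.3, 0, 0, -0.5, 0, 0.3, 0.2, 0, -0.2, 0, 0.3, 0.3, 0, 0, 0, 0.3, 0.18, 0, 0, 0, 0.3, 0, 0, 0, 0],
)

```text
clock: 6.12
eef_pos: [0.5475, -0.0605, 0.1413]
tool_rot: [0.999, 0.039, 0.016, 0.001]
ft_force: [-0.7, 0.4, -0.8]
grip_width: 0.0257
```

Run:
```python
from h import *
plan([((.5475,-.06,.045),4.5,.3,4)])
```

```text
t 6.125 [ 0.5475 -0.0605  0.1413] yaw 4.5 F [-0.7  0.4 -0.8] w 0.0257 tilt [ 0.031 -0.001 -1.   ]
[0.3, np.float64(0.0), np.float64(-0.0), np.float64(0.4), np.float64(-0.0)]
[0.3, np.float64(0.0), np.float64(-0.0), np.float64(0.4), np.float64(-0.0)]
[0.3, np.float64(0.0), np.float64(-0.0), np.float64(0.4), np.float64(-0.0)]
[0.3, np.float64(0.0), np.float64(-0.0), np.float64(0.4), np.float64(-0.0)]
```

Call:
play_rows(
  deltas=[0.3, -0.02, 0, 0.35, 0, 0.3, -0.02, 0, 0.35, 0, 0.3, -0.01, 0, 0.35, 0, 0.3, -0.01, 0, 0.2, 0, 0.3, 0, 0, 0.1, 0, 0.3, 0, 0, 0, 0],
)

```text
clock: 6.88
eef_pos: [0.5437, -0.0609, 0.0571]
tool_rot: [0.999, 0.039, 0.014, 0.001]
ft_force: [-0.0, 0.3, 0.5]
grip_width: 0.0254
```

Run:
```python
from h import *
plan([((.5475,-.06,.045),4.5,.3,2)])
```

```text
t 6.875 [ 0.5437 -0.0609  0.0571] yaw 4.5 F [-0.   0.3  0.5] w 0.0254 tilt [ 0.028 -0.001 -1.   ]
[0.3, np.float64(0.03), np.float64(-0.0), np.float64(0.1), np.float64(-0.0)]
[0.3, np.float64(0.03), np.float64(-0.0), np.float64(0.1), np.float64(-0.0)]
```

Call:
play_rows(
  deltas=[0.3, 0.05, 0, 0.12, 0, 0.3, 0.01, 0, 0.07, 0, 0.3, 0, 0, 0, 0, 0, 0, 0, 0, 0, 0, 0, 0, 0, 0, 0, 0, 0, 0, 0, 0, 0, 0, 0, 0],
)

```text
clock: 7.75
eef_pos: [0.5499, -0.0608, 0.047]
tool_rot: [0.999, 0.039, 0.016, 0.001]
ft_force: [0.6, 0.6, -0.9]
grip_width: 0.0087
```

Call:
play_rows(
  deltas=[0, 0, 0, 0, 0],
)

```text
clock: 7.88
eef_pos: [0.5498, -0.0607, 0.047]
tool_rot: [0.999, 0.039, 0.016, 0.001]
ft_force: [0.0, -0.4, -0.4]
grip_width: 0.0083
```

Run:
```python
from h import *
o,p,y,r=state(); print(p,o['grip_width'],o['ft_force'])
c=cam('side'); u,v=map(int,proj(c,(.55,-.06,.07))); print(u-60,v-50, (proj(c,p)-[u-60,v-50])*6)
cv2.imwrite('pics/side4.png',cv2.convertScaleAbs(cv2.resize(c['color'][v-50:v+50,u-60:u+60],None,fx=6,fy=6,interpolation=cv2.INTER_CUBIC),alpha=2))
```

```text
[ 0.54984482 -0.06074204  0.04704522] 0.008284042972335747 [ 0.04349787 -0.39131613 -0.40648853]
265 250 [358.86205356 365.02191884]
```

View pics/side4.png

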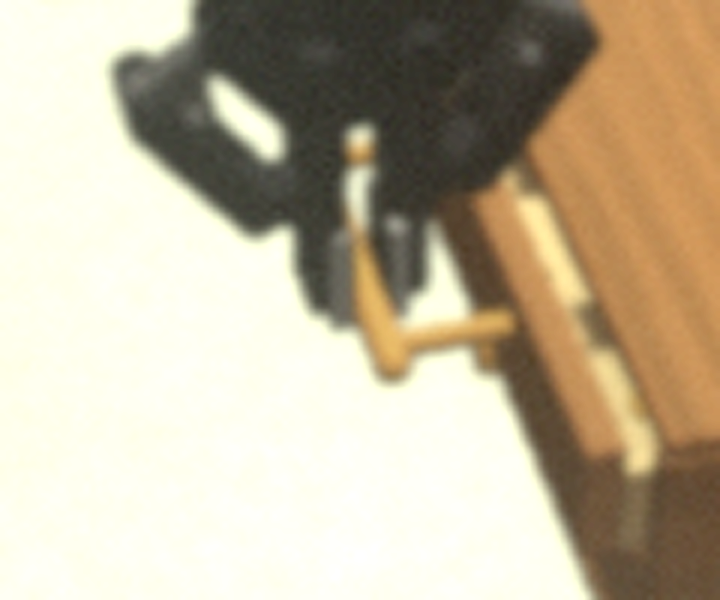

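The bar sits well between the pads (around (370,270)). Pulling now.

Call:
play_rows(
  deltas=[0, -0.1, 0, 0, 0, 0, -0.2, 0, 0, 0, 0, -0.25, 0, 0, 0, 0, -0.25, 0, 0, 0, 0, -0.25, 0, 0, 0, 0, -0.15, 0, 0, 0, 0, 0, 0, 0, 0],
)

```text
clock: 8.8
eef_pos: [0.4763, -0.0666, 0.047]
tool_rot: [0.999, 0.039, 0.02, 0.001]
ft_force: [-0.1, -0.3, -0.3]
grip_width: 0.0081
```

Call:
play_rows(
  deltas=[0, -0.15, 0, 0, 0, 0, -0.1, 0, 0, 0, 0, -0.08, 0, 0, 0, 0, -0.08, 0, 0, 0],
)

```text
clock: 9.3
eef_pos: [0.4586, -0.0681, 0.0472]
tool_rot: [0.999, 0.04, 0.027, 0.001]
ft_force: [19.3, 2.7, -20.2]
grip_width: 0.0083
```

Call:
play_rows(
  deltas=[0, -0.08, 0, 0, 0, 0, -0.08, 0, 0, 0],
)

```text
clock: 9.55
eef_pos: [0.4593, -0.068, 0.0472]
tool_rot: [0.999, 0.041, 0.037, -0.0]
ft_force: [14.1, 2.4, -11.3]
grip_width: 0.0085
```

Run:
```python
from h import *
o,p,y,r=state(); print(p,o['grip_width'],o['ft_force'],r.as_matrix()[:,2])
for i in range(2):
  c=cam('side')
cv2.imwrite('pics/side5.png',cv2.convertScaleAbs(cv2.resize(c['color'][140:380,180:420],None,fx=2.5,fy=2.5,interpolation=cv2.INTER_CUBIC),alpha=1.6))
print(proj(c,(.5897,.0639,.105)))
```

```text
[ 0.45926666 -0.06796729  0.04717758] 0.0085001932388043 [ 14.07115809   2.39661266 -11.28520717] [ 0.07329801  0.00342988 -0.99730419]
[334.05900841 237.51527937]
```

Position no longer advances under load: the tray is at its stop. Release and rise.

Call:
play_rows(
  deltas=[0, 0, 0, 0, 0, 0.3, 0, 0, 0, 0, 0.3, 0, 0, 0, 0, 0.3, 0, 0, 0, 0],
)

```text
clock: 10.15
eef_pos: [0.4564, -0.068, 0.0457]
tool_rot: [0.999, 0.04, 0.034, -0.0]
ft_force: [-0.1, 0.5, 0.1]
grip_width: 0.0259
```

Run:
```python
from h import *
plan([((.4593,-.068,.30),4.5,.3,6)])
```

```text
t 10.15 [ 0.4564 -0.068   0.0457] yaw 4.6 F [-0.1  0.5  0.1] w 0.0259 tilt [ 0.068  0.003 -0.998]
[0.3, np.float64(0.01), np.float64(0.0), np.float64(-0.71), np.float64(0.0)]
[0.3, np.float64(0.01), np.float64(0.0), np.float64(-0.71), np.float64(0.0)]
[0.3, np.float64(0.01), np.float64(0.0), np.float64(-0.71), np.float64(0.0)]
[0.3, np.float64(0.01), np.float64(0.0), np.float64(-0.71), np.float64(0.0)]
[0.3, np.float64(0.01), np.float64(0.0), np.float64(-0.71), np.float64(0.0)]
[0.3, np.float64(0.01), np.float64(0.0), np.float64(-0.71), np.float64(0.0)]
```

Call:
play_rows(
  deltas=[0.3, 0.02, 0, -0.3, 0, 0.3, 0.03, 0, -0.5, 0, 0.3, 0.05, 0, -0.7, 0, 0.3, 0, 0, -0.8, 0, 0.3, 0, 0, -0.8, 0, 0.3, 0, 0, -0.8, 0, 0.3, 0, 0, -0.4, 0, 0.3, 0, 0, 0, 0],
)

```text
clock: 11.15
eef_pos: [0.4408, -0.0685, 0.3096]
tool_rot: [0.999, 0.04, 0.03, -0.0]
ft_force: [0.2, -1.0, -0.1]
grip_width: 0.0256
```

Run:
```python
from h import *
plan([((.45,.0,.30),2.6,.75,2)])
t=cam('top'); 
cv2.imwrite('pics/top6.png',cv2.convertScaleAbs(cv2.resize(t['color'][135:310,200:430],None,fx=3.4,fy=3.4,interpolation=cv2.INTER_CUBIC),alpha=1.4))
```

```text
t 11.15 [ 0.4408 -0.0685  0.3096] yaw 4.6 F [ 0.2 -1.  -0.1] w 0.0256 tilt [ 0.06   0.003 -0.998]
[0.75, np.float64(0.12), np.float64(-0.56), np.float64(0.08), np.float64(1.0)]
[0.75, np.float64(0.11), np.float64(-0.57), np.float64(0.08), np.float64(1.0)]
```

View pics/top6.png

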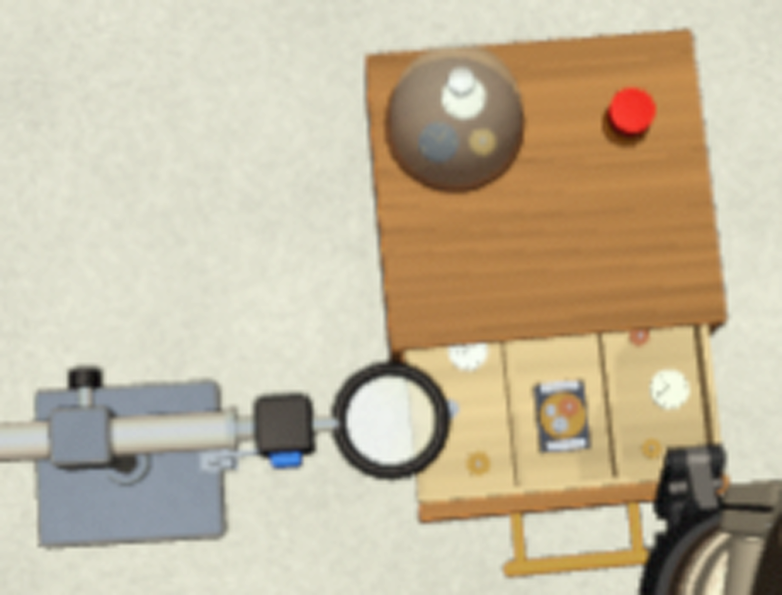

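The tray is fully out (bar now around (575,560)), with the movement at (562,415). The dome, jar and stand are unmoved. Now to above the grip.

Call:
play_rows(
  deltas=[0.75, 0.15, -0.3, 0, 0.5, 0.75, 0.24, -0.55, 0, 0.5, 0.75, 0.24, -0.55, 0, 0.5, 0.75, 0.24, -0.55, 0.1, 0.5, 0.75, 0.24, -0.55, 0.1, 0, 0.75, 0.2, -0.5, 0.1, 0, 0.75, 0.1, -0.2, 0.1, 0, 0.75, 0, 0, 0, 0],
)

```text
clock: 12.2
eef_pos: [0.5098, 0.1316, 0.2705]
tool_rot: [1.0, 0.02, 0.015, 0.001]
ft_force: [-0.4, -0.2, 0.2]
grip_width: 0.064
```

Run:
```python
from h import *
plan([((.533,.1277,.25),2.6,.75,2)])
```

```text
t 12.2 [0.5098 0.1316 0.2705] yaw 2.3 F [-0.4 -0.2  0.2] w 0.064 tilt [ 0.03  -0.002 -1.   ]
[0.75, np.float64(0.19), np.float64(0.04), np.float64(0.17), np.float64(-0.1)]
[0.75, np.float64(0.19), np.float64(0.04), np.float64(0.17), np.float64(-0.1)]
```

Call:
play_rows(
  deltas=[0.75, 0.19, 0.04, 0.15, 0, 0.75, 0.19, 0.03, 0.15, 0, 0.75, 0, 0, 0, 0],
)

```text
clock: 12.58
eef_pos: [0.5344, 0.1251, 0.2517]
tool_rot: [1.0, 0.019, 0.014, 0.002]
ft_force: [-0.9, 0.3, -0.1]
grip_width: 0.0637
```

Run:
```python
from h import *
plan([((.532,.1277,.155),2.6,.75,4)])
c=cam('side'); u,v=map(int,proj(c,(.533,.128,.22))); print(u-60,v-50)
cv2.imwrite('pics/side7.png',cv2.convertScaleAbs(cv2.resize(c['color'][v-50:v+50,u-60:u+60],None,fx=6,fy=6,interpolation=cv2.INTER_CUBIC),alpha=2))
```

```text
t 12.575 [0.5344 0.1251 0.2517] yaw 2.1 F [-0.9  0.3 -0.1] w 0.0637 tilt [ 0.029 -0.003 -1.   ]
[0.75, np.float64(-0.01), np.float64(-0.01), np.float64(0.4), np.float64(-0.1)]
[0.75, np.float64(-0.01), np.float64(-0.01), np.float64(0.4), np.float64(-0.1)]
[0.75, np.float64(-0.01), np.float64(-0.01), np.float64(0.4), np.float64(-0.1)]
[0.75, np.float64(-0.01), np.float64(-0.01), np.float64(0.4), np.float64(-0.1)]
237 117
```

View pics/side7.png

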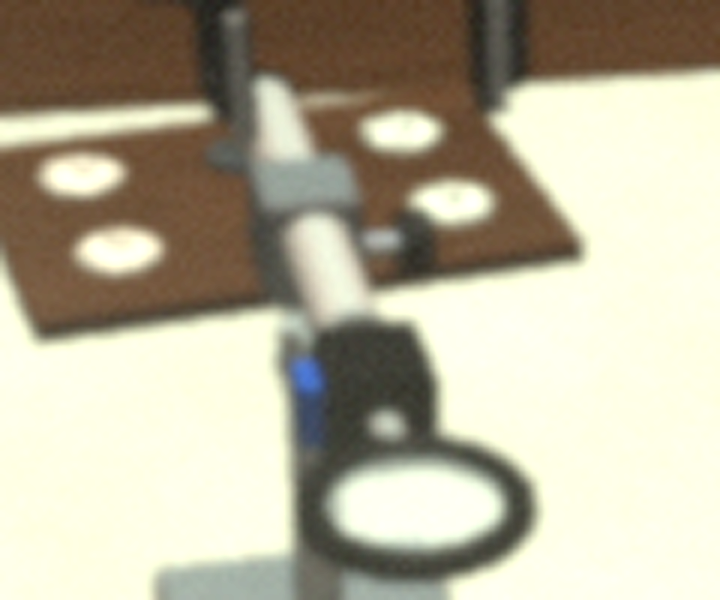

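The fingers straddle the grip (inner faces at about columns 245 and 470; block and button 300–435). Descending.

Call:
play_rows(
  deltas=[0.75, -0.03, -0.04, 0.3, -0.3, 0.75, -0.02, 0, 0.35, -0.2, 0.75, -0.02, 0, 0.35, 0, 0.75, -0.02, 0, 0.35, 0, 0.75, 0, 0, 0.2, 0, 0.75, 0, 0, 0, 0],
)

```text
clock: 13.38
eef_pos: [0.5333, 0.1254, 0.1604]
tool_rot: [1.0, 0.021, 0.018, 0.001]
ft_force: [-0.4, 0.2, 0.0]
grip_width: 0.0641
```

Run:
```python
from h import *
plan([((.532,.1277,.155),2.6,.75,1)])
```

```text
t 13.375 [0.5333 0.1254 0.1604] yaw 2.5 F [-0.4  0.2  0. ] w 0.0641 tilt [ 0.036 -0.002 -0.999]
[0.75, np.float64(-0.02), np.float64(-0.04), np.float64(0.09), np.float64(-0.1)]
```

Call:
play_rows(
  deltas=[0.75, -0.02, -0.04, 0.1, 0, 0.75, 0, 0, 0, 0, 0, 0, 0, 0, 0, 0, 0, 0, 0, 0, 0, 0, 0, 0, 0, 0, 0, 0, 0, 0],
)

```text
clock: 14.12
eef_pos: [0.536, 0.1284, 0.1572]
tool_rot: [1.0, 0.022, 0.022, 0.001]
ft_force: [2.4, -0.2, -0.3]
grip_width: 0.0335
```

Call:
play_rows(
  deltas=[0, 0, 0, 0, 0, 0, 0, 0, 0, 0],
)

```text
clock: 14.38
eef_pos: [0.536, 0.1284, 0.1572]
tool_rot: [1.0, 0.022, 0.022, 0.001]
ft_force: [3.0, 0.1, -0.8]
grip_width: 0.0334
```

Run:
```python
from h import *
plan([])
t=cam('side');c=t
u,v=map(int,proj(c,(.533,.1,.19)))
cv2.imwrite('pics/side8.png',cv2.convertScaleAbs(cv2.resize(c['color'][v-50:v+50,u-60:u+60],None,fx=6,fy=6,interpolation=cv2.INTER_CUBIC),alpha=2))
```

```text
t 14.375 [0.536  0.1284 0.1572] yaw 2.5 F [ 3.   0.1 -0.8] w 0.0334 tilt [ 0.044 -0.    -0.999]
```

Width 33.4 mm matches squeezed (36 mm less the same reading bias seen on the bar). Drawing out along the tool's +y.

Call:
play_rows(
  deltas=[0, 0, 0.1, 0, 0, 0, 0, 0.2, 0, 0, 0, 0, 0.2, 0, 0, 0, 0, 0.2, 0, 0, 0, 0, 0.2, 0, 0, 0, 0, 0.2, 0, 0, 0, 0, 0, 0, 0],
)

```text
clock: 15.3
eef_pos: [0.5389, 0.072, 0.1572]
tool_rot: [0.999, 0.026, 0.022, -0.011]
ft_force: [3.1, 4.4, -1.2]
grip_width: 0.0339
```

Run:
```python
from h import *
plan([])
o,p,y,r=state(); d=p-np.array([.536,.1284,.1572]); a=np.radians(2.6); print(d, 'along',d@[np.sin(a),-np.cos(a),0],'across',d@[np.cos(a),np.sin(a),0])
```

```text
t 15.3 [0.5389 0.072  0.1572] yaw 2.9 F [ 3.1  4.4 -1.2] w 0.0339 tilt [ 0.044  0.022 -0.999]
[ 2.88291492e-03 -5.64292223e-02  4.70119596e-05] along 0.05650191000094828 across 0.00032014901864260367
```

Call:
play_rows(
  deltas=[0, 0, 0.2, 0, 0.2, 0, 0, 0.2, 0, 0.2, 0, 0, 0.2, 0, 0, 0, 0, 0.2, 0, 0, 0, 0, 0.2, 0, 0, 0, 0, 0.05, 0, 0, 0, 0, 0, 0, 0],
)

```text
clock: 16.18
eef_pos: [0.5416, 0.0187, 0.1572]
tool_rot: [0.999, 0.028, 0.023, -0.018]
ft_force: [2.9, 5.7, -1.5]
grip_width: 0.0335
```

```bash
cat >> h.py <<'E'
def draw():
    plan([]); o,p,y,r=state(); z=r.as_matrix()[:,2]; d=p-35e-3*z-(np.array([.536,.1284,.1572])-35e-3*np.array([.044,0,-.999])); a=np.radians(2.6); print('along',d@[np.sin(a),-np.cos(a),0],'across',d@[np.cos(a),np.sin(a),0],'dz',d[2])
E
python3 - <<'E'
from h import *
draw()
t=cam('top'); t2=cam('side')
A=cv2.resize(t['color'][225:285,215:375],None,fx=5,fy=4.999,interpolation=cv2.INTER_CUBIC)
u,v=map(int,proj(t2,(.535,.11,.19)));print(u-50,v-35)
B=cv2.resize(t2['color'][v-35:v+25,u-80:u+80],(800,300),interpolation=cv2.INTER_CUBIC)
cv2.imwrite('pics/nine.png',cv2.convertScaleAbs(np.vstack([A,B]),alpha=1.5))
E
```

```text
t 16.175 [0.5416 0.0187 0.1572] yaw 3.2 F [ 2.9  5.7 -1.5] w 0.0335 tilt [ 0.044  0.038 -0.998]
along 0.11117913813444597 across 0.0005924828639357068 dz 2.3939248472465424e-05
250 152
```

View pics/nine.png

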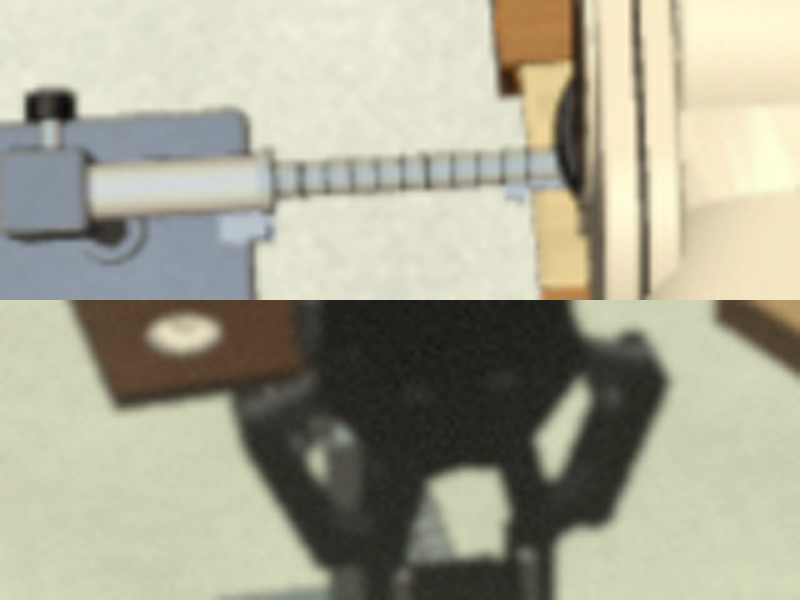

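Top view: black rings about every 25 px (10 mm), with the nearest at column ~279 and the mouth at ~273; red isn't out yet, which agrees with ~111–112 mm. I'll advance and measure ring positions by intensity profile.

Call:
play_rows(
  deltas=[0, 0, 0.09, 0, 0.1, 0, 0, 0.06, 0, 0, 0, 0, 0, 0, 0],
)

```text
clock: 16.65
eef_pos: [0.5418, 0.0146, 0.1573]
tool_rot: [0.999, 0.029, 0.022, -0.022]
ft_force: [3.0, 5.3, -2.3]
grip_width: 0.0335
```

```bash
cat >> h.py <<'E'
def prof():
    draw(); I=np.mean([cam('top')['color'].astype(float) for _ in range(3)],0)
    u=np.arange(262,332,.25).astype(np.float32)
    # shaft centre line in the full picture: (275,260.9)->(325,257.6)... averaged over +-1.2 px
    L=[]
    for k in (-1,0,1):
        v=(225+(180-(u-269)*5*.06)/5+k).astype(np.float32)
        L.append(cv2.remap(I.astype(np.float32),u[None],v[None],cv2.INTER_LINEAR)[0])
    L=np.mean(L,0); g=L.mean(1); red=L[:,2]-L[:,0]
    return u,g,red
E
python3 - <<'E'
from h import *
u,g,red=prof()
for i in range(0,len(u),2):
    if u[i]<300: print(u[i],int(g[i]),int(red[i]),end=' | ')
from scipy.signal import find_peaks
k,_=find_peaks(-g,prominence=6); print('\nmin',u[k])
c=cam('top')
for y in (.1558,.1548,.1458): print(y,proj(c,(.5327,y,.2)),proj(c,(.5327,y,.195)))
E
```

```text
t 16.65 [0.5418 0.0146 0.1573] yaw 3.3 F [ 3.   5.3 -2.3] w 0.0335 tilt [ 0.044  0.045 -0.998]
along 0.11551118312339656 across 0.0005864487510317255 dz 2.5358343829190444e-05
262.0 141 0 | 262.5 142 0 | 263.0 142 0 | 263.5 142 0 | 264.0 142 0 | 264.5 142 0 | 265.0 141 0 | 265.5 139 -1 | 266.0 136 -3 | 266.5 133 -4 | 267.0 130 -6 | 267.5 129 -7 | 268.0 127 -7 | 268.5 120 -6 | 269.0 114 -4 | 269.5 116 -3 | 270.0 117 -3 | 270.5 114 -2 | 271.0 110 -2 | 271.5 105 -2 | 272.0 101 -1 | 272.5 108 -1 | 273.0 115 -1 | 273.5 119 -2 | 274.0 122 -2 | 274.5 122 -2 | 275.0 121 -2 | 275.5 111 -1 | 276.0 101 0 | 276.5 92 0 | 277.0 84 0 | 277.5 98 0 | 278.0 112 -2 | 278.5 117 -2 | 279.0 122 -2 | 279.5 122 -2 | 280.0 123 -2 | 280.5 120 -2 | 281.0 118 -2 | 281.5 108 -2 | 282.0 99 -1 | 282.5 107 -2 | 283.0 115 -3 | 283.5 119 -3 | 284.0 123 -3 | 284.5 123 -3 | 285.0 124 -3 | 285.5 122 -3 | 286.0 120 -3 | 286.5 110 -2 | 287.0 100 -2 | 287.5 107 -2 | 288.0 115 -2 | 288.5 119 -2 | 289.0 122 -3 | 289.5 123 -2 | 290.0 123 -2 | 290.5 122 -2 | 291.0 120 -2 | 291.5 109 -1 | 292.0 97 -1 | 292.5 106 -1 | 293.0 114 -1 | 293.5 118 -1 | 294.0 122 -2 | 294.5 123 -2 | 295.0 123 -2 | 295.5 122 -2 | 296.0 120 -2 | 296.5 109 -2 | 297.0 98 -1 | 297.5 106 -2 | 298.0 115 -2 | 298.5 118 -2 | 299.0 122 -3 | 299.5 123 -3 | 
min [272. 277. 282. 287. 292. 297. 302. 307. 312. 317. 322. 331.]
0.1558 [269.60262881 260.38022615] [269.8126757  260.64288512]
0.1548 [270.11102638 260.37647815] [270.31846705 260.63915401]
0.1458 [274.68706317 260.34251584] [274.87103687 260.60534341]
```

Ring spacing is 5.0 px per 10 mm and the 110 ring is ~2.6 px outside the mouth (~269.4), so the reading is ~115.2 mm and matches the odometry. About 4.7 mm to go.

Call:
play_rows(
  deltas=[0, 0, 0.08, 0, 0.1, 0, 0, 0.06, 0, 0.1, 0, 0, 0.03, 0, 0],
)

```text
clock: 17.23
eef_pos: [0.5421, 0.0094, 0.1573]
tool_rot: [0.999, 0.03, 0.022, -0.025]
ft_force: [1.9, 5.8, -0.9]
grip_width: 0.0334
```

```bash
cat > m.py <<'E'
from h import *
from scipy.signal import find_peaks
u,g,red=prof()
for i in range(len(u)):
    if 266<u[i]<276: print(u[i],int(g[i]),int(red[i]),end=' | ')
k,_=find_peaks(-g,prominence=6)
print('\nmin',[round(float(u[j-3:j+4]@(130-g[j-3:j+4])/(130-g[j-3:j+4]).sum()),2) for j in k]); draw()
E
python3 m.py
```

```text
t 17.225 [0.5421 0.0094 0.1573] yaw 3.3 F [ 1.9  5.8 -0.9] w 0.0334 tilt [ 0.043  0.051 -0.998]
along 0.12088085749605636 across 0.000645336728270639 dz 4.097164057037528e-05
266.25 135 -3 | 266.5 134 -4 | 266.75 132 -5 | 267.0 131 -6 | 267.25 130 -6 | 267.5 129 -5 | 267.75 128 -4 | 268.0 127 -3 | 268.25 120 8 | 268.5 114 20 | 268.75 108 32 | 269.0 102 44 | 269.25 99 53 | 269.5 97 62 | 269.75 94 71 | 270.0 91 80 | 270.25 98 66 | 270.5 104 51 | 270.75 110 37 | 271.0 117 23 | 271.25 119 17 | 271.5 120 11 | 271.75 122 5 | 272.0 123 0 | 272.25 123 -1 | 272.5 122 -1 | 272.75 122 -2 | 273.0 121 -2 | 273.25 116 -2 | 273.5 112 -1 | 273.75 107 0 | 274.0 102 0 | 274.25 102 0 | 274.5 103 0 | 274.75 103 -1 | 275.0 104 -1 | 275.25 108 -1 | 275.5 111 -1 | 275.75 115 -1 | 
min [269.94, 274.09, 279.94, 284.96, 289.97, 295.0, 300.02, 304.98, 310.03, 315.03, 320.04, 325.03]
t 17.375 [0.5421 0.0094 0.1573] yaw 3.3 F [2.3 6.6 0.7] w 0.0339 tilt [ 0.043  0.051 -0.998]
along 0.12091721297105065 across 0.0006262795389788628 dz 3.14148194968944e-05
```

Run:
```python
from h import *
I=np.mean([cam('top')['color'].astype(np.float32) for _ in range(6)],0)
A=cv2.resize(I[250:272,250:290],None,fx=20,fy=20,interpolation=cv2.INTER_NEAREST)
cv2.imwrite('pics/ten.png',np.clip(A*1.6,0,255).astype(np.uint8)); draw()
```

```text
t 17.675 [0.5421 0.0094 0.1573] yaw 3.3 F [ 2.   5.6 -0.3] w 0.0338 tilt [ 0.043  0.05  -0.998]
along 0.12089886687652039 across 0.0006299902887445189 dz 2.5086776437227565e-05
```

View pics/ten.png

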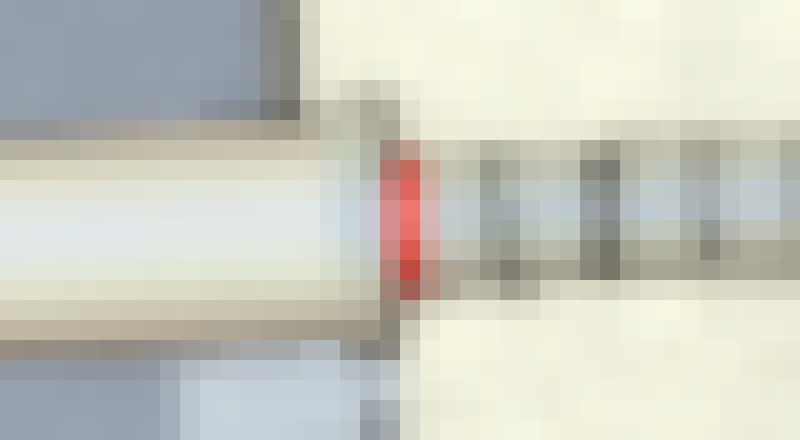

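The collar's rim ends at column ~269.4. The red ring (visible ~269.1–270.9, centre ~269.9 by extrapolating the black rings) is about 1 mm out, so the reading is ~121 mm, in line with odometry at 120.9. Easing back slightly.

Call:
play_rows(
  deltas=[0, 0, 0.01, 0, 0],
)

```text
clock: 17.8
eef_pos: [0.5421, 0.01, 0.1573]
tool_rot: [0.999, 0.03, 0.022, -0.025]
ft_force: [2.8, 5.9, -0.7]
grip_width: 0.0335
```

```bash
python3 m.py
```

```text
t 17.8 [0.5421 0.01   0.1573] yaw 3.4 F [ 2.8  5.9 -0.7] w 0.0335 tilt [ 0.043  0.052 -0.998]
along 0.1203180510707325 across 0.0006343709873240793 dz 1.4778385579783393e-05
266.25 135 -3 | 266.5 134 -4 | 266.75 132 -5 | 267.0 131 -6 | 267.25 130 -6 | 267.5 129 -5 | 267.75 127 -4 | 268.0 126 -4 | 268.25 120 7 | 268.5 114 18 | 268.75 109 30 | 269.0 103 42 | 269.25 102 46 | 269.5 101 50 | 269.75 100 54 | 270.0 99 58 | 270.25 103 47 | 270.5 108 37 | 270.75 113 26 | 271.0 118 15 | 271.25 119 11 | 271.5 121 7 | 271.75 122 2 | 272.0 123 -1 | 272.25 122 -1 | 272.5 122 -2 | 272.75 121 -2 | 273.0 121 -2 | 273.25 116 -2 | 273.5 110 -1 | 273.75 105 -1 | 274.0 100 -1 | 274.25 103 -1 | 274.5 107 -1 | 274.75 110 -1 | 275.0 113 -1 | 275.25 116 -1 | 275.5 118 -1 | 275.75 120 -1 | 
min [269.93, 274.04, 279.07, 284.04, 289.04, 294.06, 299.08, 304.93, 309.94, 314.95, 319.98, 325.0]
t 17.95 [0.5421 0.0102 0.1573] yaw 3.4 F [2.4 5.5 0. ] w 0.0336 tilt [ 0.043  0.052 -0.998]
along 0.12021431434142249 across 0.0006362459218057699 dz 4.954886469368813e-05
```

Run:
```python
from h import *
t=cam('top'); draw(); a=cv2.imread('pics/top0.png').astype(int); b=t['color'].astype(int)
for n,(x0,x1,y0,y1) in dict(dome=(310,358,148,196),jar=(376,396,158,180),anvil=(265,295,325,355),dish=(208,245,330,366)).items(): print(n,abs(a-b)[y0:y1,x0:x1].mean().round(2))
cv2.imwrite('pics/fin.png',t['color'])
```

```text
t 18.0 [0.542  0.0101 0.1573] yaw 3.4 F [ 2.3  5.2 -0.2] w 0.0337 tilt [ 0.043  0.052 -0.998]
along 0.12022866943982154 across 0.0006324881034811147 dz 3.6176709541840824e-05
dome 1.08
jar 0.96
anvil 0.77
dish 0.76
```

```bash
python3 -c "
from h import *
draw(); print(ticket.job_done())"
```

```text
t 18.0 [0.542  0.0101 0.1573] yaw 3.4 F [ 2.3  5.2 -0.2] w 0.0337 tilt [ 0.043  0.052 -0.998]
along 0.12022866943982154 across 0.0006324881034811147 dz 3.6176709541840824e-05
the job is handed in; nothing more can be done
None
```

The service tray is out at its stop, and the magnifier's arm is drawn to the 120 mm mark. The gripper is still holding the grip with the button squeezed in, and I handed the job in at 18.0 s of the 48 s limit.

- **Tray:** it was pulled by its bar handle until it no longer moved under about 19 N. The top camera then showed it open.
- **Arm position:** the distance moved gives 120.2 mm. The scale rings in the top view put the red ring's centre within about 0.3 mm of the sleeve's mouth. The pose was steady over the last readings, against a spring pull of about 5.2 N.
- **Button:** the gripper reads 33.7 mm, which I take as fully squeezed (36 mm). It reads about 2.5 mm low; it showed 8.3 mm on the 11 mm bar. The arm unlatched and stayed drawn out.
- **Dome, jar, anvil and dish:** the top picture around each one is unchanged from the start.

**What disagreed or failed:**
- The first grasp of the handle closed on nothing, because the fingertips sit about 19 mm higher in the pictures than the reported tool position. I went lower and the second grasp held.
- The tool ended tilted about 4°.
- A last full view could not be shown because the picture limit was reached, so I did not look at the whole scene once more. The final checks are from numbers.

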